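Fit the interrupter cam on its flatted spindle

TASK

Fit the brass interrupter cam, the part with the D-shaped bore and the pointed nose, onto the upright flatted spindle of the grey stand: turn it so that the flat in its bore matches the flat on the spindle and seat it fully home, lying level on the spindle's shoulder, then let go. Leave the plain round-bored brass collar where it is.

Things in the scene. Friction and masses are not known exactly. Their poses are not given: they have to be found in the camera images.
- cam_center (a point): Centre (half-way up, on the bore axis) of the loose brass cam, 0.4 kg, flat on the desk. 34 mm high, hub 52 mm across. Upright through bore: 36 mm diameter, cut by a flat wall 8 mm from the axis on its +x side (a D). The nose runs out to 52 mm along +x, on the flat's side. Grip it by two parallel flat flanks at y = -28 and +28 mm (56 mm over both, 36 mm long, full height). z is up.
- cam_nose (a point): Tip of the cam's nose, half-way up: 52 mm along the cam's +x from cam_center. Axes as cam_center.
- spindle_seat (a point): On the axis of the fixed steel spindle at its shoulder, 46 mm above the desk. Spindle 30 mm diameter, flat 5 mm from the axis on the +x side, 44 mm tall from here, top 8 mm tapering in 4 mm. Seated: cam nose along this +x, cam_center 17 mm above, 3 mm play. Grey stand: 85 mm along +x, 50 along -x, 45 each side; contact springs 65 mm out on +x, 28 mm above the shoulder. z is up.
- collar_center (a point): Centre (half-way up) of a loose plain brass collar, a bystander to be left alone: 52 mm diameter, 34 mm high, with a round bore of 22 mm and no nose.
Things that resemble listed ones, but are neither listed nor needed, are in the scene too. What is shaped like the part that bears cam_center but red is not meant.

How it is judged:
At the end, for the whole second after the job is handed in: The cam lies on the spindle's shoulder: its centre 12 to 22 mm above the shoulder (17 mm when home) and within 10 mm of the spindle's axis, upright within 7 degrees, its nose to the spindle's flat side within 23 degrees. The round collar lies within 30 mm of where it began (z of cam_center in the frame of spindle_seat between 0.012 and 0.022 m and horizontal distance between cam_center and spindle_seat below 0.01 m and angle between the x axis of cam_center and the x axis of spindle_seat, either way round below 0.4 rad and x of cam_nose in the frame of spindle_seat above 0.03 m and angle between cam_center's own z axis and vertical below 0.12 rad and distance of collar_center from where it was at the start of the episode below 0.03 m); the robot touches nothing.
It fails at once if the round-bored collar is shifted by more than 30 mm (distance of collar_center from where it was at the start of the episode above 0.03 m).
It also fails if it takes over 38 s, if anything falls off the work surface, if the arm or the gripper's body presses on something with over 40 N, if the wrist force passes 120 N, or if a joint passes its speed limit or range.

ROBOT

A 7-joint arm with a two-finger parallel gripper is mounted at the origin on the work surface. World frame = base frame: x ahead of the robot, y to its left, z up, the work surface at z = 0. Lengths are in m, angles in rad, forces in N, time in s.
With the tool pointing down it reaches from about 0.4 to 0.85 m from the base axis. Payload 4.5 kg.
Tool frame: the origin (TCP) lies midway between the tips of the shut fingers; the grasp point (between the pads) lies 19 mm behind it; z points along the fingers, y is the line along which they close (so a half turn about z gives the same grasp; the last joint's range is limited). The gripper opens to 88 mm and grips with 3 to 60 N. Pads are 18 mm wide; open, the fingers measure 123 mm over their backs; the gripper's body (75 mm by 187 mm) begins 45 mm behind the grasp point.
Start: joints at [1.183, 0.689, -0.195, 1.565, 0.157, 0.902, -0.215], TCP at [0.256, -0.57, 0.239] pointing down, gripper open.
Joint ranges: [-3.01, 3.01], [-0.46, 2.08], [-1.47, 1.51], [0.13, 2.56], [-1, 4.14], [0.04, 2.09], [-2.66, 2.66]. Speed limits (rad/s): [2.57, 2.57, 3.14, 3.14, 3.14, 3.14, 3.14].

INTERFACE

Orientations are given as a rotation vector (axis times angle).
In Python, from cell import robot, viewer gives the robot as it stands.
- The arm moves only by the shell command python3 -m crank 'ROWS'. ROWS is JSON, a list of rows, each a list of 7 numbers: the shift along the tool's x, y, z in cm, then the turn, a rotation vector about the tool's x, y, z in rad, then the finger opening in cm, from 0 to 8.81. In form: [[x, y, z, ax, ay, az, jaw], ...]. A call has 1 to 12 rows; each row shifts and turns the commanded pose from where the row before left it, along the tool's axes as they then stand; what a row does not reach is not made up. A row lasts 1/8 s, in which the tool goes at most 62.5 mm and 10.7 degrees, less where a joint would pass 70% of its speed; a pose out of reach is approached as far as the arm can. A call with a gripper value outside its range is refused whole. The fingers move at their own pace and stop on an object; the grip force is fixed at half the most. Time passes only in rows, so rows that do not move let the fingers close. It gives the time, the measured TCP pose, the force, the opening and the grip force at its end, in the units of the state.
- robot.state(): the state, without advancing time (a new reading comes with each control period).
- viewer.read_camera(name): name is "side" or "top" or "wrist"; returns the picture (420x560x3 uint8, red, green, blue); there is no depth.
- viewer.camera_params(name): a dict with "fx", "fy", "cx", "cy" (pixels), "camera_from_world" (4x4, takes a point from world to camera coordinates). Camera axes: x right, y up, looking along -z (the intrinsics and any distortion apply to the point x, -y, -z); pixel columns grow to the right and rows downward; lengths in m; the calibration is good to about 2 mm. A picture is of the moment at which its call begins: read the wrist's pose just before it. camera_params takes no time and is no camera call; for the wrist camera it gives the pose at the moment of the call.
- robot.close_job(): hands the job in; it is judged then, once.
The state is a dict: "time_s": time; "joints": joint angles; "joint_vel": joint speeds; "joint_torque": joint torques, N m; "position": TCP position; "orientation": TCP orientation; "wrist_force": force on the tool from outside, world axes, zero at the start; "ft_torque": the same for the moment, N m; "gripper_width": finger opening in m; "finger_force": force on a finger pad.
Only numpy, scipy, OpenCV 4.12 (cv2) and the standard library are available. Lean on these libraries where they do the work, as an engineer would, in place of code of your own. Each camera call takes 0.05 s, during which the arm holds its last target. There are 200 camera calls.

## Working session

There is one attempt and no reset: what is moved stays moved. The work goes in short steps, Python scripts to look and compute and a shell command to move; the robot and the scene stay as the last step left them, time stands still between calls to the robot, and variables do not carry over. Pictures are saved under pics/ and viewed, at most 10 in all, crops included, and the job is handed in when it is done.

```bash
mkdir -p pics; ls
python3 - <<'E'
from cell import robot, viewer
import cv2,numpy as np
for n in("top","side"):
    im=viewer.read_camera(n); cv2.imwrite(f"pics/{n}0.png",im[:,:,::-1])
    p=viewer.camera_params(n); print({k:(np.round(v,3).tolist() if not isinstance(v,str) else v) for k,v in p.items()})
s=robot.state();print(s)
E
```

```text
pics
{'fx': 402.487, 'fy': 402.487, 'cx': 279.848, 'cy': 207.457, 'camera_from_world': [[-0.02, -1.0, -0.017, -0.016], [0.992, -0.022, 0.128, -0.66], [-0.128, -0.014, 0.992, -0.875], [0.0, 0.0, 0.0, 1.0]]}
{'fx': 505.092, 'fy': 505.092, 'cx': 271.748, 'cy': 206.798, 'camera_from_world': [[0.976, -0.216, -0.025, -0.631], [0.133, 0.503, 0.854, -0.117], [-0.172, -0.837, 0.52, -1.064], [0.0, 0.0, 0.0, 1.0]]}
{'time_s': 0.1, 'joints': array([ 1.18284026,  0.68985287, -0.19452754,  1.56624442,  0.15731138,
        0.90251008, -0.21512041]), 'joint_vel': array([ 5.01925219e-04, -2.11476308e-03,  6.38484506e-04, -2.41649759e-03,
       -1.93396361e-05,  1.73882713e-03, -1.24508353e-04]), 'joint_torque': array([-3.49116133e-03, -5.28496778e+01, -1.27180304e+00, -1.53838116e+01,
       -5.26658620e-02,  1.93580752e-03,  4.03310128e-05]), 'position': array([ 0.25557896, -0.56973016,  0.23801874]), 'orientation': array([-3.07045589e+00, -6.57374642e-01,  7.30087220e-04]), 'wrist_force': array([-0.52016357, -0.000818  ,  0.75182936]), 'ft_torque': array([ 0.00498045,  0.00484662, -0.00717737]), 'finger_force': 0.0, 'gripper_width': 0.08836556008307839}
```

View pics/top0.png

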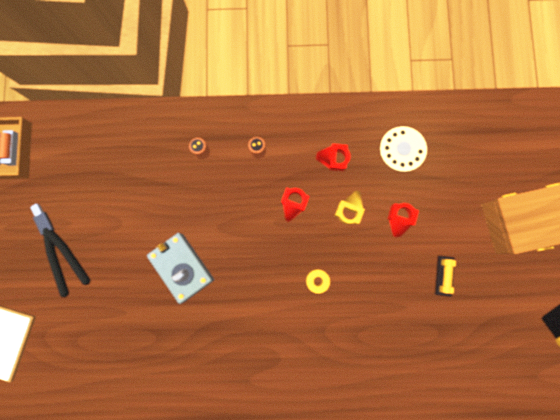

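View pics/side0.png

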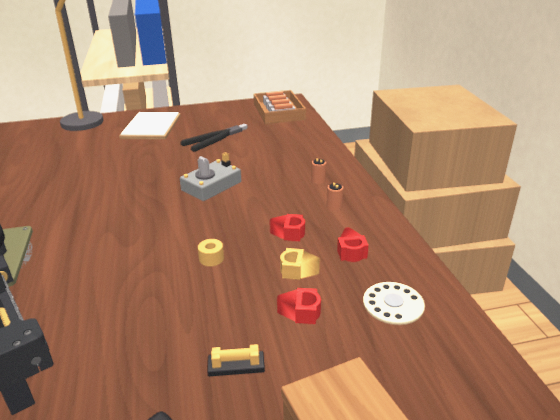

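The top view shows the brass cam at about (350,210) with its nose up near (357,195). The collar is at (318,281) and the red decoys are around the cam. The grey stand is at (180,268) with its springs at (163,246). In the side view the cam is at (297,264), the collar at (210,252), and the spindle at (204,168).

```bash
cat > h.py <<'E'
import numpy as np,cv2
from cell import robot,viewer
def ray(p,u,v):
    T=np.array(p["camera_from_world"]);R=T[:3,:3]
    d=R.T@np.array([(u-p["cx"])/p["fx"],-(v-p["cy"])/p["fy"],-1]);return -R.T@T[:3,3],d
def onz(p,u,v,z):
    o,d=ray(p,u,v);return o+d*(z-o[2])/d[2]
def proj(p,X):
    c=np.array(p["camera_from_world"])@np.append(X,1);return np.array([p["cx"]+p["fx"]*c[0]/-c[2],p["cy"]-p["fy"]*c[1]/-c[2]])
def tri(a,b):
    A=[];B=[]
    for o,d in(a,b):
        d=d/np.linalg.norm(d);M=np.eye(3)-np.outer(d,d);A.append(M);B.append(M@o)
    return np.linalg.lstsq(np.vstack(A),np.hstack(B),rcond=None)[0]
def yellow(im):
    h=cv2.cvtColor(im,cv2.COLOR_RGB2HSV);return cv2.inRange(h,(20,120,90),(35,255,255))
E
python3 - <<'E'
from h import *
t=cv2.imread("pics/top0.png")[:,:,::-1].copy();s=cv2.imread("pics/side0.png")[:,:,::-1].copy()
P=viewer.camera_params("top")
m=yellow(t);cs,hi=cv2.findContours(m,cv2.RETR_CCOMP,cv2.CHAIN_APPROX_NONE)
for c,h in zip(cs,hi[0]):
    if cv2.contourArea(c)>15:
        (u,v),(a,b),_=cv2.minAreaRect(c);M=cv2.moments(c);q=M["m10"]/M["m00"],M["m01"]/M["m00"]
        print("hole" if h[3]>=0 else "out",np.round(q,1),cv2.contourArea(c),(a,b),np.round(onz(P,*q,.034),3))
a=cv2.resize(t[185:230,325:375],None,fx=8,fy=8,interpolation=2)
b=cv2.resize(t[225:310,140:220],None,fx=5,fy=5,interpolation=2)
c=cv2.resize(s[145:205,170:250],None,fx=5,fy=5,interpolation=2)
o=np.zeros((440,800,3),np.uint8);o[:360,:400]=a;o[:425,400:800]=b
cv2.imwrite("pics/c1.png",o[:,:,::-1]);cv2.imwrite("pics/c2.png",c[:,:,::-1])
E
```

```text
out [317.6 281.1] 407.5 (23.33452033996582, 22.62741470336914) [ 0.492 -0.112  0.034]
hole [317.5 281. ] 72.0 (9.192388534545898, 9.192387580871582) [ 0.492 -0.111  0.034]
out [448.  275.7] 266.5 (12.11031723022461, 33.21343994140625) [ 0.498 -0.403  0.034]
out [350.5 210.3] 519.5 (25.625957489013672, 29.711254119873047) [ 0.65  -0.192  0.034]
hole [349. 213.] 144.5 (15.784104347229004, 11.698805809020996) [ 0.644 -0.188  0.034]
out [508.9 195. ] 18.0 (2.2777700424194336, 12.5819673538208) [ 0.677 -0.555  0.034]
out [552.8 185. ] 18.5 (2.3533935546875, 12.355316162109375) [ 0.698 -0.656  0.034]
out [12.  92.1] 140.5 (19.0, 17.0) [0.956 0.611 0.034]
out [ 1.2 86.5] 55.5 (3.0, 26.0) [0.97  0.639 0.034]
out [477.6  77.6] 50.0 (21.213205337524414, 4.808326244354248) [ 0.961 -0.507  0.034]
out [445.4  70.2] 101.0 (26.076419830322266, 14.53439712524414) [ 0.982 -0.432  0.034]
out [423.4  74.9] 532.0 (28.428224563598633, 21.366436004638672) [ 0.972 -0.379  0.034]
out [464.1  73. ] 69.0 (30.223440170288086, 6.499236106872559) [ 0.974 -0.476  0.034]
out [308.6  65.8] 1102.0 (44.79446411132812
[... 838 characters left out ...]
07.8  37.1] 21.5 (5.656853675842285, 5.656853675842285) [ 1.076 -0.107  0.034]
hole [307.3  23. ] 70.5 (6.788225173950195, 19.657569885253906) [ 1.113 -0.106  0.034]
hole [307.3   8.8] 17.5 (5.656853675842285, 4.949747085571289) [ 1.15  -0.107  0.034]
out [267.2  46.7] 3325.5 (93.37876892089844, 37.35873794555664) [ 1.054 -0.008  0.034]
hole [256.7  38. ] 26.0 (11.0, 4.0) [1.077 0.018 0.034]
out [226.1   3.6] 254.0 (8.0, 37.0) [1.17  0.092 0.034]
out [195.3  50.8] 1768.0 (94.99998474121094, 22.999996185302734) [1.049 0.168 0.034]
out [134.4  67. ] 910.0 (77.83260345458984, 169.4061279296875) [1.011 0.315 0.034]
out [84.4 39.9] 1633.5 (53.08943557739258, 137.6069793701172) [1.085 0.441 0.034]
```

View pics/c1.png

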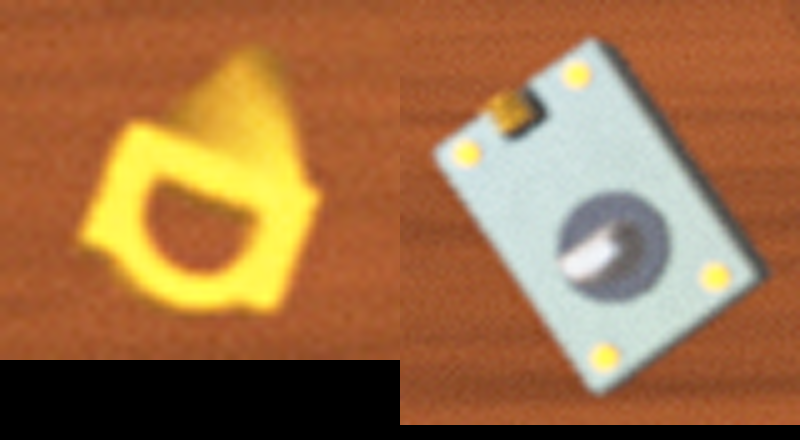

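View pics/c2.png

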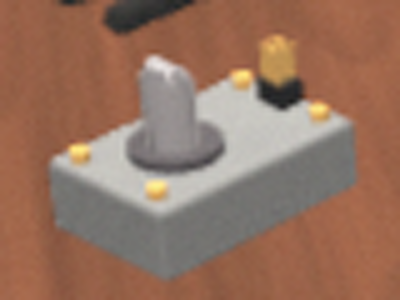

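The crops show the cam's flank corners at (130,122), (80,238), (320,192) and (275,312) in the 8x crop. The shoulder disc is centred at (213,246) in the top 5x crop and (176,145) in the side 5x crop. The four screw dots give the stand's axes.

Run:
```python
from h import *
P=viewer.camera_params("top");S=viewer.camera_params("side")
f=lambda q,k,o:(np.array(q)+.5)/k-.5+np.array(o)
c=np.array([onz(P,*f(q,8,(325,185)),.034) for q in[(130,122),(80,238),(320,192),(275,312)]])
print("cam",c.round(4).tolist(),c.mean(0).round(4));d=c[0]-c[1]+c[2]-c[3];w=c[0]-c[2]+c[1]-c[3]
print("len",np.linalg.norm(d)/2,"w",np.linalg.norm(w)/2,"yaw",np.degrees(np.arctan2(d[1],d[0])),np.degrees(np.arctan2(-w[0],w[1])))
g=lambda q:f(q,5,(140,225))
k=np.array([onz(P,*g(q),.044) for q in[(67,154),(177,75),(204,357),(315,277)]])
d=k[0]-k[2]+k[1]-k[3];w=k[0]-k[1]+k[2]-k[3]
print("dots",k.round(4).tolist(),"yaw",np.degrees(np.arctan2(d[1],d[0])),np.degrees(np.arctan2(-w[0],w[1])),np.linalg.norm(d)/2,np.linalg.norm(w)/2)
print("disc top",onz(P,*g((213,246)),.046),"side",onz(S,*f((176,145),5,(170,145)),.046), tri(ray(P,*g((213,246))),ray(S,*f((176,145),5,(170,145)))))
y=np.arctan2(d[1],d[0]);print("mid dots, minus 17.5 along x",k.mean(0)-.0175*np.array([np.cos(y),np.sin(y),0]))
from scipy.spatial.transform import Rotation as R
s=robot.state();M=R.from_rotvec(s["orientation"]).as_matrix();print(M.round(3));
```

```text
cam [[0.6748, -0.1708, 0.034], [0.6416, -0.1552, 0.034], [0.6533, -0.2242, 0.034], [0.6192, -0.2098, 0.034]] [ 0.6472 -0.19    0.034 ]
len 0.036867368695710216 w 0.05833138857742425 yaw -23.9898240086675 -22.09749143488989
dots [[0.5564, 0.2574, 0.044], [0.5909, 0.2081, 0.044], [0.4656, 0.1944, 0.044], [0.4997, 0.1451, 0.044]] yaw 34.69662850099303 34.82075359937257 0.11072212882335301 0.060041322008086755
disc top [0.51425857 0.19039388 0.046     ] side [0.51435025 0.18628245 0.046     ] [0.51440231 0.19099159 0.04360676]
mid dots, minus 17.5 along x [0.51374827 0.19128181 0.044     ]
[[ 0.912  0.409 -0.001]
 [ 0.409 -0.912  0.001]
 [-0.    -0.002 -1.   ]]
```

```bash
python3 -m crank '[[4.27,-1.56,0,0,0,0,8.8],[4.27,-1.56,0,0,0,0,8.8],[4.27,-1.56,0,0,0,0,8.8],[4.27,-1.56,0,0,0,0,8.8],[4.27,-1.56,0,0,0,0,8.8],[4.27,-1.56,0,0,0,0,8.8],[4.27,-1.56,0,0,0,0,8.8],[4.27,-1.56,0,0,0,0,8.8],[4.27,-1.56,0,0,0,0,8.8],[4.27,-1.56,0,0,0,0,8.8],[4.27,-1.56,0,0,0,0,8.8],[4.27,-1.56,0,0,0,0,8.8]]'
python3 -m crank '[[0,0,0,0,0,0.12,8.8],[0,0,0,0,0,0.12,8.8],[0,0,0,0,0,0.12,8.8],[0,0,0,0,0,0.12,8.8],[0,0,0,0,0,0.12,8.8],[0,0,0,0,0,0.12,8.8],[0,0,0,0,0,0.1,8.8],[0,0,0,0,0,0,8.8],[0,0,0,0,0,0,8.8]]'
cat >> h.py <<'E'
from scipy.spatial.transform import Rotation as Ro
def err(X,yaw):
    s=robot.state();M=Ro.from_rotvec(s["orientation"]).as_matrix()
    y=np.degrees(np.arctan2(M[1,0],M[0,0]))
    print("pos",s["position"].round(4),"yaw",y.round(2),"tilt",M[:,2].round(3),"tool-cm",(M.T@(np.array(X)-s["position"])*100).round(2),"az",np.radians(y-yaw).round(4),"t",s["time_s"],"w",s["gripper_width"],"F",s["wrist_force"].round(1),"j",s["joints"].round(2))
E
python3 - <<'E'
from h import *
err([.6472,-.19,.006],-23)
im=viewer.read_camera("wrist");cv2.imwrite("pics/w1.png",im[:,:,::-1])
np.savez("w1.npz",**viewer.camera_params("wrist"))
E
```

```text
time_s: 1.6
position: [0.6473, -0.1885, 0.2382]
orientation: [-3.072, -0.658, 0.002]
wrist_force: [0.8, -0.1, 0.1]
gripper_width: 0.0876
finger_force: 0.0
time_s: 2.72
position: [0.6466, -0.1896, 0.2384]
orientation: [-3.08, 0.619, 0.001]
wrist_force: [-0.2, -0.9, -0.2]
gripper_width: 0.0881
finger_force: 0.0
pos [ 0.6466 -0.1896  0.2384] yaw -22.71 tilt [-0.001  0.    -1.   ] tool-cm [9.000e-02 2.000e-02 2.324e+01] az 0.005 t 2.725 w 0.08814963389773198 F [-0.2 -0.9 -0.2] j [ 0.17  0.76  0.1   1.41 -0.08  0.98 -1.68]
```

View pics/w1.png

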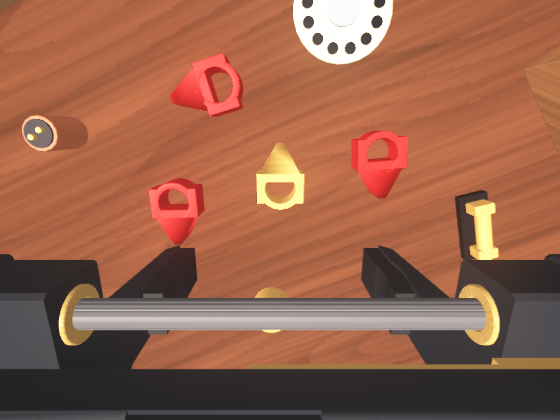

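The wrist view shows the cam upright in the frame with its face spanning about (257..304, 173..208) and the nose at (280,143). It is aligned with the fingers. I'll check its position numerically in this view.

Run:
```python
from h import *
im=cv2.imread("pics/w1.png")[:,:,::-1].copy();P=dict(np.load("w1.npz"))
m=yellow(im);m[:130]=0;m[225:]=0;m[:,:240]=0;m[:,320:]=0
v=cv2.cvtColor(im,cv2.COLOR_RGB2HSV)[:,:,2]
for y in range(166,214,4):
    x=np.where(m[y])[0];print(y,x.min() if len(x) else 0,x.max() if len(x) else 0,v[y,x.min()+3] if len(x) else 0)
L=[np.where(m[y])[0].min()-.5 for y in range(178,200)];R=[np.where(m[y])[0].max()+.5 for y in range(178,200)]
print(onz(P,np.mean(L),188.5,.034),onz(P,np.mean(R),188.5,.034))
ys=np.where(m.any(1))[0];bot=onz(P,280,ys.max()+.5,.034);tip=onz(P,280,ys.min()-.5,.017);print("bottom",bot,"tip",tip,ys.min(),ys.max())
a=np.radians(-23);e=np.array([np.cos(a),np.sin(a)]);print("centre from bottom",bot[:2]+.026*e,"from tip",tip[:2]-.052*e)
```

```text
166 276 287 247
170 274 286 245
174 262 272 253
178 0 0 0
182 266 266 232
186 303 303 206
190 293 303 255
194 266 303 195
198 268 291 196
202 274 285 212
206 269 291 255
210 0 0 0Traceback (most recent call last):
  File "<stdin>", line 7, in <module>
    return umr_minimum(a, axis, None, out, keepdims, initial, where)
ValueError: zero-size array to reduction operation minimum which has no identity
```

Run:
```python
from h import *
im=cv2.imread("pics/w1.png")[:,:,::-1].copy();P=dict(np.load("w1.npz"))
m=(im[:,:,1]>150).astype(np.uint8);m[:130]=0;m[225:]=0;m[:,:240]=0;m[:,320:]=0
q=cv2.inRange(cv2.cvtColor(im,cv2.COLOR_RGB2HSV),(18,60,90),(36,255,255))
m[:130]=0
L=[];R=[]
for y in range(178,203,3):
    x=np.where(m[y]|(q[y]*(np.abs(np.arange(560)-280)<35)>0))[0];L.append(x.min()-.5);R.append(x.max()+.5)
print(L,R)
l=onz(P,np.median(L),190,.034);r=onz(P,np.median(R),190,.034);print(l,r,np.linalg.norm(l-r),(l+r)/2)
ys=np.where(m[:,270:290].any(1))[0];bot=onz(P,280,ys.max()+.5,.034)
yt=np.where(q[130:225,275:286].any(1))[0].min()+130;tip=onz(P,280,yt-.5,.017);print("bottom",ys.max(),bot,"tip",yt,tip)
a=np.radians(-23);e=np.array([np.cos(a),np.sin(a)]);print("centre from bottom",bot[:2]+.026*e,"from tip",tip[:2]-.052*e)
c=(np.array([.6472,-.19])-((l+r)/2)[:2]);n=np.array([-e[1],e[0]]);print("offset of top-estimate along cam y",c@n)
```

```text
[np.float64(255.5), np.float64(255.5), np.float64(255.5), np.float64(255.5), np.float64(256.5), np.float64(256.5), np.float64(256.5), np.float64(256.5), np.float64(256.5)] [np.float64(304.5), np.float64(304.5), np.float64(304.5), np.float64(303.5), np.float64(303.5), np.float64(303.5), np.float64(303.5), np.float64(303.5), np.float64(303.5)]
[ 0.65586406 -0.1646146   0.034     ] [ 0.6342719 -0.2160151  0.034    ] 0.05575153243750315 [ 0.64506798 -0.19031485  0.034     ]
bottom 209 [ 0.62298135 -0.18106568  0.034     ] tip 145 [ 0.69289023 -0.21041368  0.017     ]
centre from bottom [ 0.64691448 -0.19122469] from tip [ 0.64502398 -0.19009566]
offset of top-estimate along cam y 0.0011228690453416923
```

```bash
python3 -m crank '[[0,0.1,3,0,0,0,8.8],[0,0,3,0,0,0,8.8],[0,0,3,0,0,0,8.8],[0,0,3,0,0,0,8.8],[0,0,3,0,0,0,8.8],[0,0,3,0,0,0,8.8],[0,0,2.5,0,0,0,8.8],[0,0,1.5,0,0,0,8.8],[0,0,0.9,0,0,0,8.8],[0,0,0.3,0,0,0,8.8],[0,0,0,0,0,0,8.8],[0,0,0,0,0,0,8.8]]'
python3 -c "
from h import *
err([.6460,-.1905,.006],-22.8)"
```

```text
time_s: 4.28
position: [0.647, -0.1907, 0.0075]
orientation: [3.079, -0.621, 0.002]
wrist_force: [-0.0, -0.1, 0.1]
gripper_width: 0.0877
finger_force: 0.0
pos [ 0.647  -0.1907  0.0075] yaw -22.81 tilt [ 0.001 -0.    -1.   ] tool-cm [-0.1   0.02  0.15] az -0.0002 t 4.275 w 0.08771799070596965 F [-0.  -0.1  0.1] j [ 0.19  1.06  0.06  1.53 -0.1   0.56 -1.67]
```

```bash
python3 -m crank '[[0,0,0,0,0,0,4.5],[0,0,0,0,0,0,4.5],[0,0,0,0,0,0,4.5],[0,0,0,0,0,0,4.5],[0,0,0,0,0,0,4.5],[0,0,0,0,0,0,4.5],[0,0,0,0,0,0,4.5],[0,0,0,0,0,0,4.5]]'
```

```text
time_s: 5.28
position: [0.6463, -0.1907, 0.0068]
orientation: [3.079, -0.621, 0.0]
wrist_force: [-1.0, 0.0, 0.6]
gripper_width: 0.0559
finger_force: 30.0
```

```bash
python3 -m crank '[[0,0,-1,0,0,0,4.5],[0,0,-2,0,0,0,4.5],[0,0,-3,0,0,0,4.5],[0,0,-3,0,0,0,4.5],[0,0,-3,0,0,0,4.5],[0,0,-3,0,0,0,4.5],[0,0,-2,0,0,0,4.5],[0,0,-1,0,0,0,4.5],[0,0,0,0,0,0,4.5]]' && python3 -m crank '[[0,0,0,0,0,-0.1,4.5],[0,0,0,0,0,-0.1,4.5],[0,0,0,0,0,-0.1,4.5],[0,0,0,0,0,-0.1,4.5],[0,0,0,0,0,-0.1,4.5],[0,0,0,0,0,-0.1,4.5],[0,0,0,0,0,-0.1,4.5],[0,0,0,0,0,-0.1,4.5],[0,0,0,0,0,-0.1,4.5],[0,0,0,0,0,-0.1,4.5],[0,0,0,0,0,0,4.5],[0,0,0,0,0,0,4.5]]'
python3 -c "
from h import *
err([.514,.1905,.19],34.75)"
```

```text
time_s: 6.4
position: [0.6466, -0.1906, 0.1877]
orientation: [3.079, -0.621, 0.002]
wrist_force: [0.2, -0.2, -3.5]
gripper_width: 0.0557
finger_force: 30.0
time_s: 7.9
position: [0.6459, -0.1906, 0.186]
orientation: [-3.001, -0.928, 0.002]
wrist_force: [-0.0, -0.4, -4.0]
gripper_width: 0.0557
finger_force: 30.0
pos [ 0.6459 -0.1906  0.186 ] yaw 34.39 tilt [-0.001  0.    -1.   ] tool-cm [ 10.64 -38.9   -0.38] az -0.0064 t 7.9 w 0.055746543305351476 F [-0.  -0.4 -4. ] j [ 0.32  0.82 -0.19  1.45  0.18  0.89 -0.9 ]
```

```bash
python3 -m crank '[[0,-1.9,0,0,0,0,4.5],[0,-3,0,0,0,0,4.5],[0,-4,0,0,0,0,4.5],[0,-4,0,0,0,0,4.5],[0,-4,0,0,0,0,4.5],[0,-4,0,0,0,0,4.5],[0,-4,0,0,0,0,4.5],[0,-4,0,0,0,0,4.5],[0,-4,0,0,0,0,4.5],[0,-3,0,0,0,0,4.5],[0,-2,0,0,0,0,4.5],[0,-1,0,0,0,0,4.5]]' && python3 -m crank '[[0,0,0,0,0,0,4.5],[0,0,0,0,0,0,4.5],[0,0,0,0,0,0,4.5]]'
python3 - <<'E'
from h import *
err([.514,.1905,.19],34.75)
np.savez("w2.npz",**viewer.camera_params("wrist"))
im=viewer.read_camera("wrist");cv2.imwrite("pics/w2.png",im[:,:,::-1])
E
```

```text
time_s: 9.4
position: [0.4259, 0.1313, 0.187]
orientation: [-3.0, -0.932, -0.001]
wrist_force: [1.0, 0.2, -4.2]
gripper_width: 0.0562
finger_force: 30.0
time_s: 9.78
position: [0.4267, 0.1292, 0.1867]
orientation: [3.001, 0.928, 0.0]
wrist_force: [0.0, -0.1, -3.8]
gripper_width: 0.0555
finger_force: 30.0
pos [0.4267 0.1292 0.1867] yaw 34.37 tilt [ 0. -0. -1.] tool-cm [10.67 -0.13 -0.33] az -0.0066 t 9.775 w 0.05545031575786467 F [ 0.  -0.1 -3.8] j [-0.32  0.56 -0.11  2.15  0.14  0.45 -1.52]
```

View pics/w2.png

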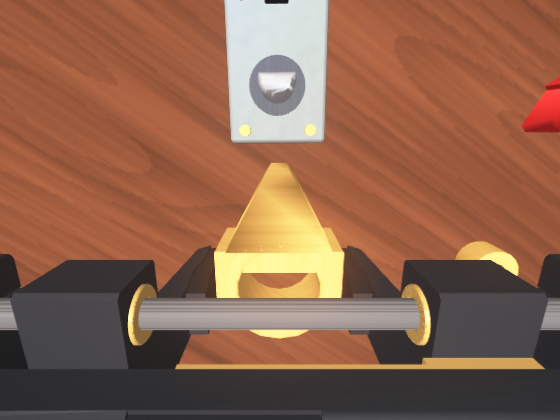

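The wrist view shows the held cam with its nose forward at (280,165). The shoulder disc is ahead at about (277,85), with the spindle in it and its flat facing up the picture, towards the springs, as it should be.

Run:
```python
from h import *
im=cv2.imread("pics/w2.png")[:,:,::-1].copy();P=dict(np.load("w2.npz"))
g=cv2.cvtColor(im,cv2.COLOR_RGB2HSV)
m=((g[:,:,1]<90)).astype(np.uint8);m[150:]=0;m[:,:200]=0;m[:,345:]=0
L=[];R=[]
for y in range(10,130,6):
    x=np.where(m[y])[0];L.append(onz(P,x.min()-.5,y,.044)[:2]);R.append(onz(P,x.max()+.5,y,.044)[:2])
L=np.array(L);R=np.array(R)
for A in(L,R,(L+R)/2):
    vx,vy,x0,y0=cv2.fitLine(A.astype(np.float32),cv2.DIST_HUBER,0,.001,.001).ravel();s=np.sign(vx);print("yaw",np.degrees(np.arctan2(vy*s,vx*s)))
print("width",np.linalg.norm(L-R,axis=1).mean())
d=np.array([vx,vy])*s;n=np.array([-d[1],d[0]]);mid=np.array([x0,y0]);print("centerline offset of (.514,.1905):",(np.array([.514,.1905])-mid)@n)
k=((g[:,:,2]<165)&(g[:,:,1]<90)).astype(np.uint8);k[50:125,240:315]*=1
kk=np.zeros_like(k);kk[48:125,240:315]=k[48:125,240:315]
c=max(cv2.findContours(kk,0,1)[0],key=cv2.contourArea);e=cv2.fitEllipse(cv2.convexHull(c));print(e)
C=onz(P,*e[0],.046);print("disc",C);print("diam", np.linalg.norm(onz(P,e[0][0]-e[1][0]/2,e[0][1],.046)-onz(P,e[0][0]+e[1][0]/2,e[0][1],.046)))
# foremost (near) stand edge row
print("near edge",onz(P,278,np.where(m[:150,278])[0].max()+.5,.044), "nose tip in hand", onz(P,280,163.5,.197))
err([C[0],C[1],.19],34.75)
```

```text
yaw 34.73968
yaw 34.91782
yaw 34.792774
width 0.08766074772773409
centerline offset of (.514,.1905): -0.00027470936202989325
((276.92919921875, 84.8910140991211), (55.0487174987793, 60.488746643066406), 179.03184509277344)
disc [0.51370829 0.19055859 0.046     ]
diam 0.04877489809244074
near edge [0.47305411 0.16170129 0.044     ] nose tip in hand [0.4714451  0.15921846 0.197     ]
pos [0.4266 0.1294 0.1867] yaw 34.39 tilt [ 0. -0. -1.] tool-cm [10.65 -0.13 -0.33] az -0.0064 t 9.825 w 0.05582606290018271 F [ 0.3  0.6 -3.5] j [-0.33  0.56 -0.11  2.15  0.14  0.45 -1.52]
```

```bash
python3 -m crank '[[1.6,-0.1,0,0,0,-0.006,4.5],[3,0,0,0,0,0,4.5],[3,0,0,0,0,0,4.5],[2,0,0,0,0,0,4.5],[1,0,0,0,0,0,4.5],[0,0,0,0,0,0,4.5],[0,0,2,0,0,0,4.5],[0,0,2.5,0,0,0,4.5],[0,0,2,0,0,0,4.5],[0,0,1,0,0,0,4.5],[0,0,0,0,0,0,4.5],[0,0,0,0,0,0,4.5]]'
python3 - <<'E'
from h import *
err([.5137,.1905,.053],34.8)
np.savez("s3.npz",**viewer.camera_params("side"))
a=viewer.read_camera("side");b=viewer.read_camera("top")
o=np.hstack([cv2.resize(a[110:210,160:260],(400,400),interpolation=2),cv2.resize(b[220:320,130:230],(400,400),interpolation=2)])
cv2.imwrite("pics/s3.png",o[:,:,::-1])
E
```

```text
time_s: 11.32
position: [0.513, 0.1914, 0.1124]
orientation: [-2.998, -0.94, -0.002]
wrist_force: [0.4, 0.8, -3.2]
gripper_width: 0.0555
finger_force: 30.0
pos [0.513  0.1914 0.1124] yaw 34.82 tilt [ 0.001  0.    -1.   ] tool-cm [-0.    0.11  5.94] az 0.0003 t 11.325 w 0.05551149427180203 F [ 0.4  0.8 -3.2] j [-0.39  0.78 -0.09  1.91  0.15  0.46 -1.55]
```

View pics/s3.png

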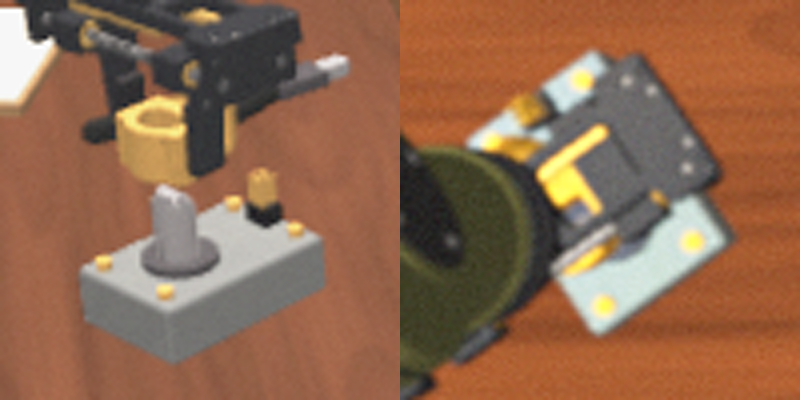

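In the side view the level cam hangs at (165,140) directly over the spindle tip at (170,190). The top view agrees. I'll lower it in small steps and watch the force.

```bash
python3 -m crank '[[0,0.1,0.4,0,0,0,4.5],[0,0,0.4,0,0,0,4.5],[0,0,0.4,0,0,0,4.5],[0,0,0.4,0,0,0,4.5],[0,0,0.4,0,0,0,4.5],[0,0,0.4,0,0,0,4.5],[0,0,0,0,0,0,4.5]]'
python3 -c "
from h import *
err([.5137,.1905,.053],34.8)"
```

```text
time_s: 12.3
position: [0.513, 0.1905, 0.0874]
orientation: [2.997, 0.94, -0.001]
wrist_force: [-0.3, -0.2, -4.7]
gripper_width: 0.0557
finger_force: 30.0
pos [0.513  0.1905 0.0874] yaw 34.83 tilt [-0.001 -0.    -1.   ] tool-cm [0.06 0.04 3.44] az 0.0006 t 12.3 w 0.05572581397481749 F [-0.3 -0.2 -4.7] j [-0.39  0.82 -0.08  1.92  0.15  0.41 -1.55]
```

```bash
python3 -m crank '[[0.05,0,0.4,0,0,0,4.5],[0,0,0.4,0,0,0,4.5],[0,0,0.4,0,0,0,4.5],[0,0,0.4,0,0,0,4.5],[0,0,0,0,0,0,4.5]]' && python3 -m crank '[[0,0,0.4,0,0,0,4.5],[0,0,0.4,0,0,0,4.5],[0,0,0.3,0,0,0,4.5],[0,0,0.3,0,0,0,4.5],[0,0,0.2,0,0,0,4.5],[0,0,0,0,0,0,4.5]]'
python3 -c "
from h import *
err([.5137,.1905,.053],34.8)"
```

```text
time_s: 12.92
position: [0.5133, 0.1907, 0.0713]
orientation: [2.997, 0.94, -0.001]
wrist_force: [0.9, -0.4, -4.3]
gripper_width: 0.0553
finger_force: 30.0
time_s: 13.68
position: [0.5135, 0.1908, 0.0556]
orientation: [2.997, 0.94, -0.0]
wrist_force: [-0.1, 0.1, -3.8]
gripper_width: 0.056
finger_force: 30.0
pos [0.5135 0.1908 0.0556] yaw 34.83 tilt [-0. -0. -1.] tool-cm [-0.    0.03  0.26] az 0.0005 t 13.675 w 0.05600633287738978 F [-0.1  0.1 -3.8] j [-0.4   0.88 -0.07  1.93  0.16  0.34 -1.56]
```

```bash
python3 -m crank '[[0,0,0.1,0,0,0,4.5],[0,0,0.1,0,0,0,4.5],[0,0,0,0,0,0,4.5],[0,0,0,0,0,0,4.5]]' && python3 -m crank '[[0,0,0.1,0,0,0,4.5],[0,0,0,0,0,0,4.5]]'
```

```text
time_s: 14.18
position: [0.5137, 0.1908, 0.0538]
orientation: [2.998, 0.94, 0.0]
wrist_force: [0.4, 0.4, -4.1]
gripper_width: 0.0558
finger_force: 30.0
time_s: 14.42
position: [0.5137, 0.1908, 0.0527]
orientation: [2.998, 0.94, 0.0]
wrist_force: [0.1, 1.1, -3.1]
gripper_width: 0.0557
finger_force: 30.0
```

```bash
python3 -m crank '[[0,0,0.1,0,0,0,4.5],[0,0,0,0,0,0,4.5]]' && python3 -m crank '[[0,0,0,0,0,0,6.5],[0,0,0,0,0,0,7.5],[0,0,0,0,0,0,8.5],[0,0,0,0,0,0,8.5],[0,0,0,0,0,0,8.5],[0,0,0,0,0,0,8.5]]' && python3 -m crank '[[0,0,-1,0,0,0,8.5],[0,0,-2,0,0,0,8.5],[0,0,-3,0,0,0,8.5],[0,0,-3,0,0,0,8.5],[0,0,-3,0,0,0,8.5],[-2,0,-3,0,0,0,8.5],[-4,0,0,0,0,0,8.5],[-4,0,0,0,0,0,8.5],[-1,0,0,0,0,0,8.5],[0,0,0,0,0,0,8.5],[0,0,0,0,0,0,8.5]]'
python3 - <<'E'
from h import *
err([.5137,.1905,.053],34.8)
np.savez("w4.npz",**viewer.camera_params("wrist"))
a=viewer.read_camera("side");b=viewer.read_camera("wrist")
cv2.imwrite("pics/w4full.png",b[:,:,::-1])
o=np.hstack([cv2.resize(a[110:210,160:260],(400,400),interpolation=2),cv2.resize(b[0:240,160:400],(400,400))])
cv2.imwrite("pics/s4.png",o[:,:,::-1])
t=viewer.read_camera("top");m=yellow(t);m[:,:290]=0;m[:,345:]=0;m[:250]=0;M=cv2.moments(m);print("collar px",M["m10"]/M["m00"],M["m01"]/M["m00"])
E
```

```text
time_s: 14.68
position: [0.5137, 0.1908, 0.0527]
orientation: [2.998, 0.94, 0.001]
wrist_force: [-1.6, -0.8, 6.4]
gripper_width: 0.0553
finger_force: 30.0
time_s: 15.42
position: [0.5136, 0.1908, 0.0517]
orientation: [2.998, 0.94, -0.0]
wrist_force: [-0.3, 0.4, 0.7]
gripper_width: 0.085
finger_force: 0.0
time_s: 16.8
position: [0.4249, 0.1291, 0.2019]
orientation: [-2.997, -0.941, -0.004]
wrist_force: [0.2, 0.1, -0.2]
gripper_width: 0.0851
finger_force: 0.0
pos [0.4249 0.1291 0.2019] yaw 34.86 tilt [ 0.002  0.001 -1.   ] tool-cm [10.76  0.04 14.92] az 0.001 t 16.8 w 0.08509495669189743 F [ 0.2  0.1 -0.2] j [-0.32  0.53 -0.13  2.14  0.13  0.49 -1.51]
collar px 317.6328125 281.0598958333333
```

View pics/s4.png

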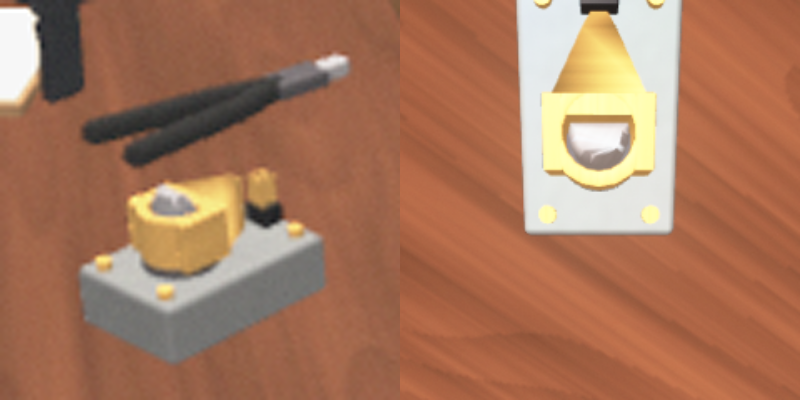

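The cam sits level on the shoulder around the spindle at (170,225), nose towards the springs. The collar has not moved, still at (317.6,281.1), and the gripper is clear.

```bash
python3 -c "
from cell import robot
print(robot.close_job())"
```

```text
the job is handed in; nothing more can be done
None
```

The brass cam is seated level on the spindle's shoulder with the flats matched and the nose towards the springs. The gripper has let go and is clear, the collar has not moved, and I handed the job in at about 17 s; no verdict was returned.

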